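# Bed a linear guide in its test cradle and stroke the carriage

## Task

Check the loose linear guide for sticky spots. Pick it up by its aluminium rail, not by the blue carriage or its handle, and lay it down in the white saddles of the test cradle without dropping it, either way round; then let go, take the carriage by its black handle and stroke it slowly through its full travel: first to the stop at the orange end cap, then all the way back to the stop at the black end cap, where it stays. Leave the guide bedded in the cradle and do not disturb the oil bottle, the timer or the tray of blocks.

Things in the scene. Friction and masses are not known exactly. Their poses are not given: they have to be found in the camera images.
- guide_mid (a point): the loose linear guide, about 300 g: aluminium rail 36 wide (its x), 220 long (its y), 24 high with a steel strip on top to 33; caps 36 high on the last 12 mm, orange at +y, black at -y. This point: middle of the guide, 14 mm above its underside; z up. The carriage starts on the black half: the rail can be gripped across its width from y = 0 to +95 mm
- carriage (a joint): position of the blue carriage along the guide in m: 0 = against the stop at the black end (-y), 0.15 = against the stop at the orange end (+y). Its middle lies at guide y = -75 mm + this value. It stays where it is left; moving it takes about 2 to 3 N
- carriage_block: the blue carriage with its black handle, on the guide; axes as the guide's. Origin: centre of the handle, 56 mm above the guide's underside. The handle is 14 thick along the travel (y), 34 across it (x), 24 high (origin -12 to +12 mm). The carriage below is 40 (x) by 46 (y), its flat top 12 mm below the origin
- cradle: fixed test cradle: aluminium plate 90 (x) x 246 (y) x 6, a white saddle at each end; origin: centre of its underside, z up. The guide lies along y on pads 10 mm above the origin. Saddles at |y| 68 to 114 mm: side walls 44 apart (4 mm play each side), 24 high, flared above to 31; end stops 24 high at |y| = 114 (4 mm play each end). Between the saddles bare plate: room for fingers
- oil_bottle: small brown dropper bottle with black top, 36 across, 108 high, standing loose; origin under its centre
- timer: red kitchen-type timer lying loose, 78 x 62 x 17; origin under its centre
- block_tray: yellow cardboard tray of specimen cassettes, loose, 58 (x) x 160 (y) x 40 high; origin under its centre
- covered_microtome: machine under a clear dust cover, fixed, at the right of the bench; origin under its centre. The cover reaches about 0.24 m from the origin in every direction and stands up to 0.25 m above the bench: keep the arm over or round it
- chair: black swivel chair on the floor between the robot and the bench, fixed. Its back rest stands up to 0.14 m above the bench top at world x 0.18 to 0.33, y -0.39 to -0.09; keep the arm and hand above it. Origin on the floor under its column

How it is judged:
By the outcome, as a careful person would: the job done as asked, in the order asked, and still so for the second after the job is handed in, with the robot touching nothing.
It also fails if it takes over 64 s, if anything falls off the work surface, if the arm or the gripper's body presses on something with over 40 N, if the wrist force passes 120 N, or if a joint passes its speed limit or range.

## Robot

A 6-joint arm with a two-finger parallel gripper is mounted at the origin on a cart in front of the work surface, level with it; the furniture and walls round the work are solid. World frame = base frame: x ahead of the robot, y to its left, z up, the work surface at z = 0. Lengths are in m, angles in rad, forces in N, time in s.
With the tool pointing down it reaches from about 0.35 to 0.775 m from the base axis. Payload 7.3 kg.
Tool frame: the origin (TCP) lies at the centre of the arm's flange, where the gripper is bolted on; the fingertips stand 178 mm ahead of it and the grasp point (between the pads) lies 159 mm ahead of it; x points along the fingers, y is the direction in which the jaws open and shut, and the axes are right-handed (so a half turn about x gives the same grasp; the last joint's range is limited). The gripper opens to 92 mm and grips with 3 to 60 N. Pads are 19 mm wide; open, the fingers measure 130 mm over their backs; the gripper's body (75 mm by 190 mm) begins 47 mm behind the grasp point.
Start: joints at [-1.428, 0.342, 1.524, -0, 1.275, -0.146], TCP at [0.15, -0.503, 0.405] pointing down, gripper open.
Joint ranges: [-2.53, 2.53], [-0.77, 2.02], [0.04, 2.7], [-1, 4.14], [0.28, 2.66], [-3.11, 3.11]. Speed limits (rad/s): [2.57, 2.57, 3.14, 3.14, 3.14, 3.14].

## Interface

Orientations are given as [roll, pitch, yaw] about the fixed x, y, z axes, in that order (R = Rz(yaw) Ry(pitch) Rx(roll)).
In Python, from cell import readout, cams, workorder gives the robot as it stands.
- The arm moves only by the shell command python3 -m inch 'ROWS' [FORCE]. ROWS is text: rows parted by semicolons, each of 5 numbers parted by spaces: the shift along the world's x, y, z in mm, then the turn about the world's z in rad, then the opening, from 0 (shut) to 1 (fully open). A call has 1 to 8 rows; each row shifts and turns the commanded pose from where the row before left it; what a row does not reach is not made up. A row lasts 1/12 s, in which the tool goes at most 41.7 mm and 7.16 degrees, less where a joint would pass 70% of its speed; a pose out of reach is approached as far as the arm can. A call is refused whole if a number of a shift passes 41.7 or a number of a turn 0.125, either way. A call with a gripper value outside its range is refused whole. The fingers move at their own pace and stop on an object; FORCE is the grip in N (left out, the last holds). Time passes only in rows, so rows that do not move let the fingers close. It gives the time, the measured TCP pose, the force and the opening at its end, in the units of the state.
- readout.observe(): the state, without advancing time (a new reading comes with each control period).
- cams.read_camera(name): name is "scene" or "side" or "wrist"; returns a dict with "color" (420x560x3 uint8, red, green, blue), "fx", "fy", "cx", "cy" (pixels), "dist_coeffs" ([k1, k2, p1, p2, k3] as OpenCV has them; the pictures are not rectified), "world_to_cam" (4x4, takes a point from world to camera coordinates); the wrist camera has in their place "T_tool_cam" (4x4, takes a point from camera to tool coordinates, whose origin is the TCP and whose axes are the tool frame's). Camera axes: x right, y down, z forward; pixel columns grow to the right and rows downward; lengths in m; the calibration is good to about 2 mm. A picture is of the moment at which its call begins: read the wrist's pose just before it. There is no depth.
- workorder.hand_in(): hands the job in, once; it reports no verdict.
The state is a dict: "time": time; "qpos": joint angles; "qvel": joint speeds; "joint_efforts": joint torques, N m; "tool_pos": TCP position; "tool_rot": TCP orientation; "contact_force": force on the tool from outside, world axes, zero at the start; "torque": the same for the moment, N m; "opening": finger opening in m.
Only numpy, scipy, OpenCV 4.12 (cv2) and the standard library are available. Lean on these libraries where they do the work, as an engineer would, in place of code of your own. Each camera call takes 0.05 s, during which the arm holds its last target.

## Working session

There is one attempt and no reset: what is moved stays moved. The work goes in short steps, Python scripts to look and compute and a shell command to move; the robot and the scene stay as the last step left them, time stands still between calls to the robot, and variables do not carry over. Pictures are saved under pics/ and viewed, and the job is handed in when it is done.

```bash
ls; mkdir -p pics; python3 - <<'E'
from cell import readout,cams
import cv2,numpy as np
print(readout.observe())
for n in ["scene","side","wrist"]:
    c=cams.read_camera(n)
    cv2.imwrite(f"pics/{n}0.png",c["color"][:,:,::-1])
    print(n,c["fx"],c["fy"],c["cx"],c["cy"],c["dist_coeffs"]); print(np.round(c.get("world_to_cam",c.get("T_tool_cam")),4))
E
```

```text
pics
{'time': 0.0, 'qpos': array([-1.42801025e+00,  3.42718449e-01,  1.52500248e+00, -4.43411566e-06,
        1.27540239e+00, -1.46009637e-01]), 'qvel': array([ 0.00012545, -0.00037439,  0.00048333, -0.00089624, -0.00064754,
        0.00089848]), 'joint_efforts': array([ 4.99551716e-04, -4.31238484e+01, -2.44220638e+01,  7.17783510e-02,
        5.58919518e-02, -1.54940858e-04]), 'tool_pos': array([ 0.14951582, -0.5031212 ,  0.40405205]), 'tool_rot': array([-1.71403588,  1.56926566,  1.71635378]), 'contact_force': array([-0.2319963 ,  0.58782302,  0.53619312]), 'torque': array([-0.00674306,  0.00023645,  0.046339  ]), 'opening': 0.09157921261264339}
scene 424.28904414613146 424.28904414613146 282.23988680549684 207.3512825903354 [-0.03954161  0.          0.          0.          0.        ]
[[-0.8848 -0.4659 -0.0137  0.5438]
 [-0.2735  0.5428 -0.794  -0.13  ]
 [ 0.3773 -0.6988 -0.6077  1.1463]
 [ 0.      0.      0.      1.    ]]
side 545.6779948346217 545.6779948346217 265.74790271845615 211.05235160363455 [-0.00904483  0.          0.          0.          0.        ]
[[-0.965  -0.2616 -0.0169  0.5693]
 [-0.1488  0.5997 -0.7863 -0.1947]
 [ 0.2159 -0.7563 -0.6176  2.0429]
 [ 0.      0.      0.      1.    ]]
wrist 371.2061528611049 371.2061528611049 279.5701825701393 207.34349828054417 [-0.05927207  0.          0.          0.          0.        ]
[[-2.000e-04 -2.461e-01  9.692e-01  1.990e-02]
 [ 1.000e+00  7.000e-04  4.000e-04 -0.000e+00]
 [-8.000e-04  9.692e-01  2.461e-01 -6.480e-02]
 [ 0.000e+00  0.000e+00  0.000e+00  1.000e+00]]
```

View pics/scene0.png

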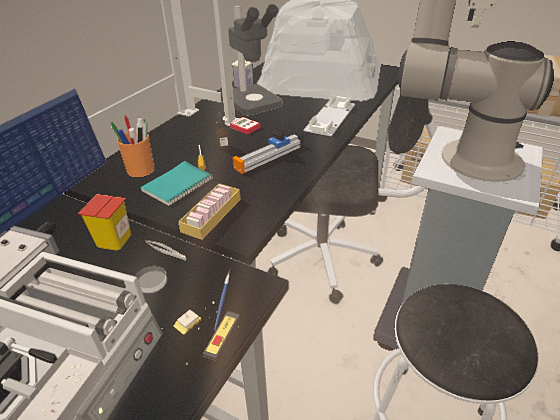

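View pics/side0.png

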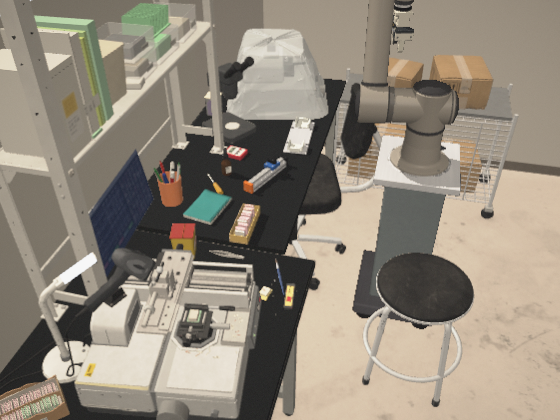

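View pics/wrist0.png

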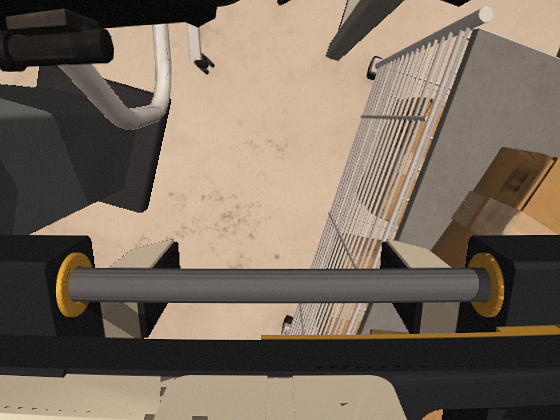

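```bash
cat > h.py <<'E'
from cell import readout,cams
import cv2,numpy as np
from scipy.spatial.transform import Rotation as R
def K(c): return np.array([[c["fx"],0,c["cx"]],[0,c["fy"],c["cy"]],[0,0,1.]])
def Tcw(c,obs=None):
    if "world_to_cam" in c: return np.array(c["world_to_cam"])
    T=np.eye(4);T[:3,:3]=R.from_euler('xyz',obs["tool_rot"]).as_matrix();T[:3,3]=obs["tool_pos"]
    return np.linalg.inv(T@np.array(c["T_tool_cam"]))
def grab(n,save=None):
    o=readout.observe();c=cams.read_camera(n);W=Tcw(c,o)
    if save: cv2.imwrite(f"pics/{save}.png",c["color"][:,:,::-1]); np.savez(f"pics/{save}.npz",K=K(c),D=np.array(c["dist_coeffs"]),W=W)
    return c
def load(s): d=np.load(f"pics/{s}.npz");return d["K"],d["D"],d["W"]
def plane(s,px,z):
    k,D,W=load(s);p=cv2.undistortPoints(np.array(px,float).reshape(-1,1,2),k,D).reshape(-1,2)
    z=np.broadcast_to(z,(len(p),));Rw=W[:3,:3];o=-Rw.T@W[:3,3];out=[]
    for q,zz in zip(p,z):
        d=Rw.T@np.array([q[0],q[1],1]);out.append(o+d*(zz-o[2])/d[2])
    return np.array(out)
def proj(s,P):
    k,D,W=load(s);return cv2.projectPoints(np.array(P,float).reshape(-1,1,3),W[:3,:3],W[:3,3],k,D)[0].reshape(-1,2)
def tri(s1,p1,s2,p2):
    def und(s,p): k,D,W=load(s);return W[:3],cv2.undistortPoints(np.array(p,float).reshape(-1,1,2),k,D).reshape(-1,2).T
    W1,a=und(s1,p1);W2,b=und(s2,p2)
    X=cv2.triangulatePoints(W1,W2,a,b);return (X[:3]/X[3]).T
def crop(s,x0,y0,x1,y1,out,f=None):
    im=cv2.imread(f"pics/{s}.png")[y0:y1,x0:x1];f=f or min(800/(x1-x0),600/(y1-y0))
    cv2.imwrite(f"pics/{out}.png",cv2.resize(im,None,fx=f,fy=f,interpolation=cv2.INTER_CUBIC));print(out,"scale",f,"off",x0,y0)
E
python3 - <<'E'
from h import *
grab("scene","s1");grab("side","d1")
crop("s1",220,85,380,205,"s1c"); crop("d1",210,100,340,200,"d1c")
print(plane("s1",[[283,140],[235,165],[240,125],[330,115],[210,210]],[.05,.03,.015,.01,.04]).round(3))
E
```

```text
s1c scale 5.0 off 220 85
d1c scale 6.0 off 210 100
[[ 0.493  0.226  0.05 ]
 [ 0.558  0.365  0.03 ]
 [ 0.686  0.142  0.015]
 [ 0.47  -0.054  0.01 ]
 [ 0.497  0.559  0.04 ]]
```

View pics/s1c.png

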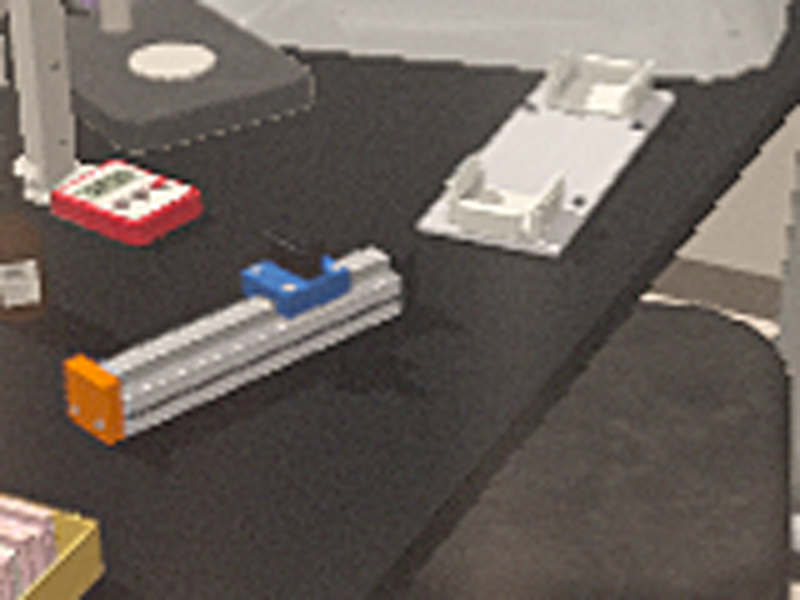

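View pics/d1c.png

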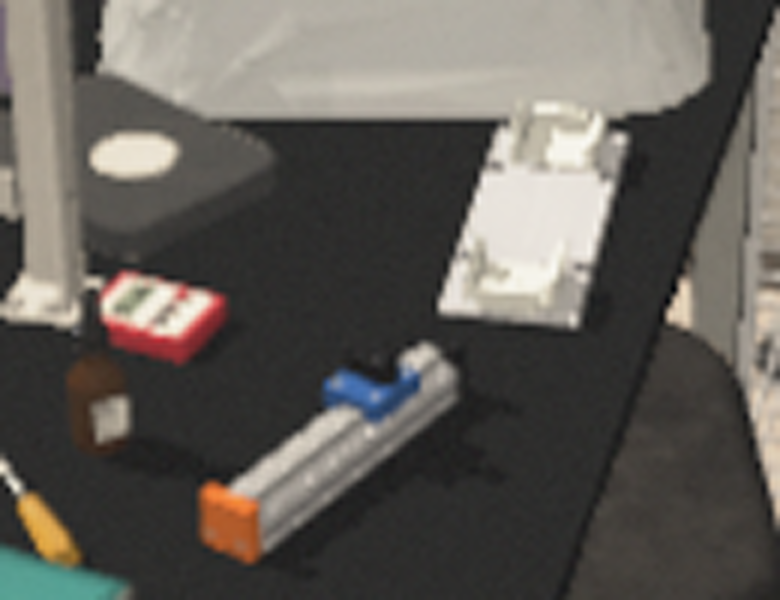

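```bash
python3 - <<'E'
from h import *
S=lambda L:[[220+x/5,85+y/5] for x,y in L]
Dd=lambda L:[[210+x/6,100+y/6] for x,y in L]
print("cap tri top-left outer, bottom-right outer, bot-left\n",tri("s1",S([(66,358),(118,443),(122,374)]),"d1",Dd([(201,486),(253,562),(258,500)])).round(3))
print("plate\n",plane("s1",S([(415,226),(560,254),(675,97)]),.006).round(3)); print(plane("d1",Dd([(440,310),(578,325),(628,140)]),.006).round(3))
print("black end bottom right", plane("s1",S([(402,308)]),0.0).round(3))
# objects
print("timer",plane("s1",S([(128,205)]),.012).round(3),plane("d1",Dd([(165,310)]),.012).round(3))
print("bottle",plane("d1",Dd([(98,450)]),0).round(3))
E
```

```text
cap tri top-left outer, bottom-right outer, bot-left
 [[ 0.574  0.348  0.041]
 [ 0.542  0.354 -0.   ]
 [ 0.539  0.35   0.04 ]]
plate
 [[ 0.505  0.073  0.006]
 [ 0.413  0.067  0.006]
 [ 0.429 -0.176  0.006]]
[[ 0.499  0.077  0.006]
 [ 0.41   0.074  0.006]
 [ 0.425 -0.167  0.006]]
black end bottom right [[0.473 0.157 0.   ]]
timer [[0.67  0.136 0.012]] [[0.667 0.128 0.012]]
bottle [[0.665 0.271 0.   ]]
```

```bash
python3 - <<'E'
from h import *
o=readout.observe();M=R.from_euler('xyz',o["tool_rot"]).as_matrix();print(M.round(3))
y=M[:,1];print("jaw ang",np.degrees(np.arctan2(y[1],y[0])))
E
python3 -m inch '0 0 41 0 1;0 0 41 0 1;5 20 25 0.12 1;20 36 0 0.12 1;25 35 0 0.12 1;25 35 0 0.12 1;25 35 0 0.12 1;25 35 0 0.12 1'
```

```text
[[-0.     0.285 -0.959]
 [ 0.001 -0.959 -0.285]
 [-1.    -0.001 -0.   ]]
jaw ang -73.45395336161266
time: 0.92
tool_pos: [0.2719, -0.3098, 0.5118]
tool_rot: [1.484, 1.57, -0.644]
contact_force: [0.8, -0.6, -0.2]
opening: 0.0917
```

```bash
python3 -m inch '15 38 0 0.12 1;15 38 0 0.1 1;15 40 0 0 1;20 40 0 0 1;20 40 0 0 1;20 40 0 0 1;20 40 0 0 1;20 40 0 0 1'; python3 -m inch '20 40 0 0 1;10 40 -20 0 1;10 40 -20 0 1;10 40 -20 0 1;0 0 0 0 1;0 0 0 0 1'; python3 - <<'E'
from h import *
grab("wrist","w1");o=readout.observe();print(o["tool_pos"],o["time"])
E
```

```text
time: 1.58
tool_pos: [0.4094, -0.0081, 0.512]
tool_rot: [1.536, 1.57, -0.377]
contact_force: [1.1, -0.9, 1.1]
opening: 0.0917
time: 2.08
tool_pos: [0.455, 0.1378, 0.4558]
tool_rot: [-1.041, 1.568, -2.949]
contact_force: [-0.2, -0.2, 0.5]
opening: 0.0916
[0.45508663 0.13663607 0.45679556] 2.1333
```

View pics/w1.png

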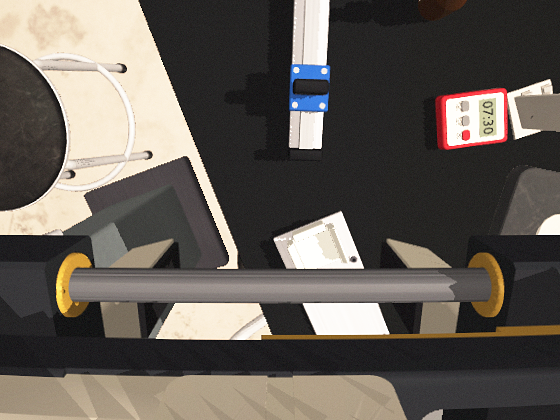

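```bash
python3 -m inch '10 35 0 0 1;10 35 0 0 1;5 20 0 0 1;0 0 0 0 1;0 0 0 0 1;0 0 0 0 1'; python3 - <<'E'
from h import *
grab("wrist","w2");o=readout.observe();print(o["tool_pos"],o["time"])
crop("w2",240,0,400,240,"w2c",2.5)
crop("w1",240,0,400,240,"w1c",2.5)
E
```

```text
time: 2.63
tool_pos: [0.4801, 0.2246, 0.4577]
tool_rot: [1.251, 1.57, -0.664]
contact_force: [-0.1, -0.6, -0.6]
opening: 0.0916
[0.48008745 0.22450293 0.45773613] 2.6833
w2c scale 2.5 off 240 0
w1c scale 2.5 off 240 0
```

View pics/w2.png

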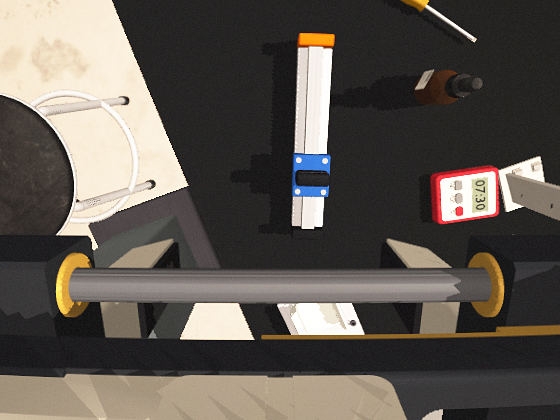

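View pics/w2c.png

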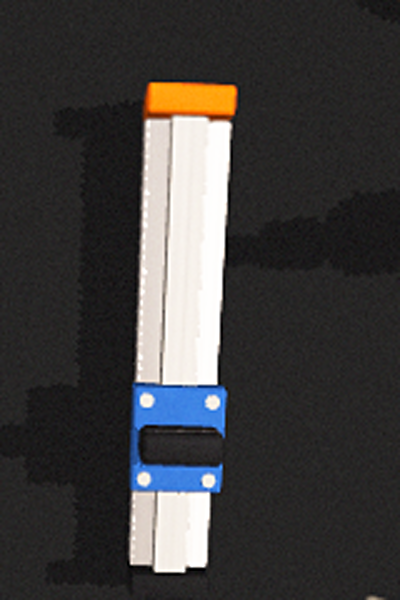

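View pics/w1c.png

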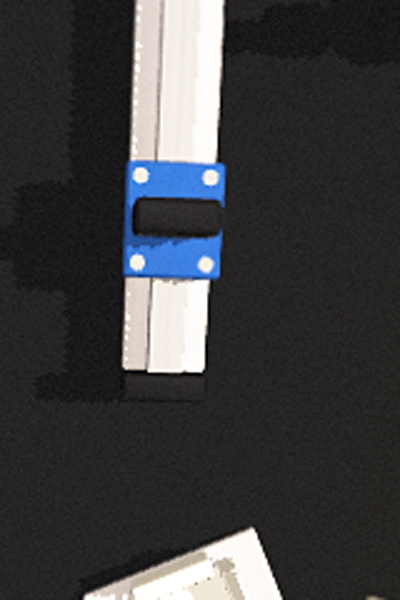

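```bash
python3 - <<'E'
from h import *
from scipy.optimize import least_squares
C=lambda L:[[240+x/2.5,y/2.5] for x,y in L]
a=C([(147,400),(212,402),(143,479),(208,481)]);b=C([(141,175),(211,177),(137,262),(206,264)])
T=tri("w1",b,"w2",a);print("screws",T.round(4),T.mean(0).round(4))
u=T[0]-T[2]+T[1]-T[3];print("yaw",np.degrees(np.arctan2(-u[0],u[1])))
for n in("w1","w2"):
    W=load(n)[2];print(n,"cam",(-W[:3,:3].T@W[:3,3]).round(3))
oc=plane("w2",C([(147,83),(238,85)]),.036);print("orange outer",oc.round(4),oc.mean(0).round(4),np.linalg.norm(oc[0]-oc[1]))
bk=plane("w1",C([(122,402),(203,402)]),.036);print("black outer",bk.round(4),bk.mean(0).round(4),np.linalg.norm(bk[0]-bk[1]), plane("w1",C([(122,402),(203,402)]),0.).mean(0))
d=oc.mean(0)-bk.mean(0);print("len",np.linalg.norm(d),"yaw",np.degrees(np.arctan2(-d[0],d[1])),"mid",(oc.mean(0)+bk.mean(0))/2)
m=(oc.mean(0)+bk.mean(0))/2;y=d/np.linalg.norm(d);print("carr y",(T.mean(0)-m)@y)
E
```

```text
screws [[0.5045 0.234  0.0445]
 [0.5304 0.2241 0.0457]
 [0.4919 0.2024 0.0455]
 [0.518  0.1925 0.0468]] [0.5112 0.2132 0.0456]
yaw -21.541710550603625
w1 cam [0.476 0.199 0.436]
w2 cam [0.502 0.286 0.438]
orange outer [[0.5465 0.3544 0.036 ]
 [0.581  0.3415 0.036 ]] [0.5637 0.348  0.036 ] 0.03685287641149588
black outer [[0.4674 0.1492 0.036 ]
 [0.5004 0.1376 0.036 ]] [0.4839 0.1434 0.036 ] 0.03493851741567793 [0.4845831  0.13836193 0.        ]
len 0.21961173864952643 yaw -21.31720476527973 mid [0.5237946  0.24569219 0.036     ]
carr y -0.03481836982278071
```

```bash
cat >> h.py <<'E'
def st():
    o=readout.observe();M=R.from_euler('xyz',o["tool_rot"]).as_matrix();y=M[:,1]
    g=o["tool_pos"]+.159*M[:,0];a=np.degrees(np.arctan2(y[1],y[0]))
    print("t",round(o["time"],2),"grasp",g.round(4),"jaw",round(a,2),"tilt",M[:2,0].round(4),"F",np.round(o["contact_force"],1),"op",round(o["opening"],4));return g,a
E
python3 - <<'E'
from h import *
g,a=st();print((np.array([.5318,.2662,.022])-g)*1000,np.radians(-21.3-a))
E
```

```text
t 2.68 grasp [0.4802 0.2244 0.2987] jaw -19.7 tilt [ 0.0007 -0.0004] F [ 0.4 -0.9 -0.6] op 0.0918
[  51.59872595   41.76052715 -276.73618349] -0.027888772777623364
```

```bash
python3 -m inch '26 21 -30 -0.028 1;25.6 20.8 -35 0 1;0 0 -35 0 1;0 0 -35 0 1;0 0 -35 0 1;0 0 -30 0 1;0 0 0 0 1;0 0 0 0 1'; python3 - <<'E'
from h import *
st();grab("wrist","w3")
E
```

```text
time: 3.35
tool_pos: [0.5265, 0.2624, 0.2638]
tool_rot: [-0.784, 1.568, -2.726]
contact_force: [-0.3, 0.3, 0.5]
opening: 0.092
t 3.35 grasp [0.5261 0.2622 0.1048] jaw -21.29 tilt [-0.0024 -0.0011] F [-0.3  0.3  0.5] op 0.092
```

View pics/w3.png

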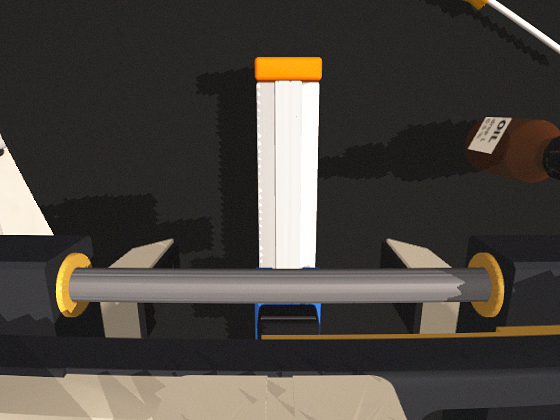

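```bash
python3 -m inch '5.7 4 -15 0 1;0 0 -20 0 1;0 0 -20 0 1;0 0 -15 0 1;0 0 -8 0 1;0 0 0 0 1;0 0 0 0 1'; python3 - <<'E'
from h import *
st()
E
```

```text
time: 3.98
tool_pos: [0.5329, 0.2676, 0.1879]
tool_rot: [2.249, 1.568, 0.308]
contact_force: [0.3, 0.8, 0.1]
opening: 0.092
t 3.98 grasp [0.5334 0.2678 0.0289] jaw -21.21 tilt [0.0028 0.0009] F [0.3 0.8 0.1] op 0.092
```

```bash
python3 -m inch '0 0 -4 0 1;0 0 -2.5 0 1;0 0 0 0 1;0 0 0 0 0.5' 50;  python3 -m inch '0 0 0 0 0;0 0 0 0 0;0 0 0 0 0;0 0 0 0 0;0 0 0 0 0;0 0 0 0 0' 50; python3 - <<'E'
from h import *
st();grab("wrist","w4")
E
```

```text
time: 4.32
tool_pos: [0.5322, 0.2676, 0.1799]
tool_rot: [2.135, 1.57, 0.194]
contact_force: [-0.4, -0.6, -0.6]
opening: 0.0887
time: 4.82
tool_pos: [0.5321, 0.2676, 0.1795]
tool_rot: [1.198, 1.571, -0.743]
contact_force: [-0.8, -0.0, -0.4]
opening: 0.0498
t 4.82 grasp [0.5321 0.2676 0.0205] jaw -21.2 tilt [ 0. -0.] F [-0.8 -0.  -0.4] op 0.0498
```

View pics/w4.png

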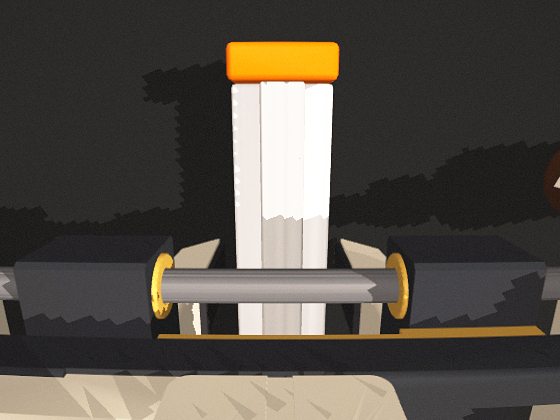

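```bash
python3 -m inch '0 0 0 0 0;0 0 0 0 0;0 0 0 0 0;0 0 0 0 0;0 0 0 0 0' 50; python3 -m inch '0 0 3 0 0;0 0 6 0 0;0 0 6 0 0;0 0 0 0 0;0 0 0 0 0'; python3 - <<'E'
from h import *
st();grab("scene","s2");crop("s2",220,85,380,205,"s2c")
E
```

```text
time: 5.28
tool_pos: [0.5322, 0.2676, 0.1795]
tool_rot: [1.767, 1.571, -0.174]
contact_force: [0.4, 0.1, -1.3]
opening: 0.0358
time: 5.7
tool_pos: [0.5322, 0.2677, 0.1951]
tool_rot: [2.252, 1.57, 0.311]
contact_force: [0.1, -0.4, -3.7]
opening: 0.0357
t 5.7 grasp [0.5324 0.2677 0.0361] jaw -21.2 tilt [0.0011 0.0004] F [ 0.1 -0.4 -3.7] op 0.0357
s2c scale 5.0 off 220 85
```

View pics/s2c.png

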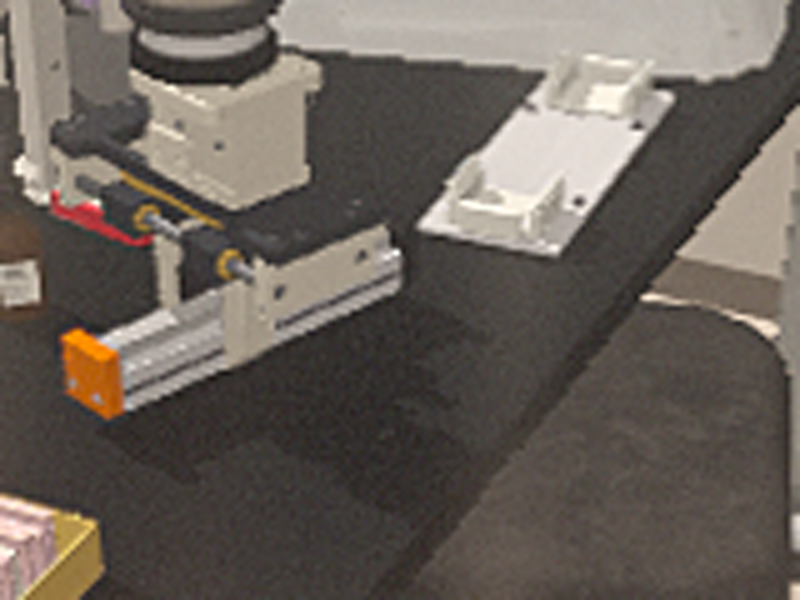

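```bash
python3 -m inch '0 0 15 0 0;0 0 30 0 0;0 -10 35 0 0;-5 -20 35 0.06 0;-10 -25 35 0.06 0;-15 -30 30 0.06 0;-15 -30 30 0.06 0;-15 -30 20 0.06 0'; python3 -m inch '-20 -35 10 0.06 0;-20 -35 10 0.06 0;-20 -35 0 0.02 0;-15 -30 0 0 0;-15 -30 0 0 0;-10 -20 0 0 0;0 -10 0 0 0;0 0 0 0 0'; python3 - <<'E'
from h import *
st();grab("wrist","w5")
E
```

```text
time: 6.42
tool_pos: [0.4741, 0.1276, 0.4203]
tool_rot: [1.787, 1.568, 0.15]
contact_force: [1.3, -0.7, -3.1]
opening: 0.0354
time: 7.08
tool_pos: [0.3742, -0.0681, 0.4382]
tool_rot: [0.201, 1.57, -1.303]
contact_force: [-0.2, 0.2, -3.5]
opening: 0.0355
t 7.08 grasp [ 0.3742 -0.0682  0.2792] jaw 3.83 tilt [ 0.0002 -0.0007] F [-0.2  0.2 -3.5] op 0.0355
```

View pics/w5.png

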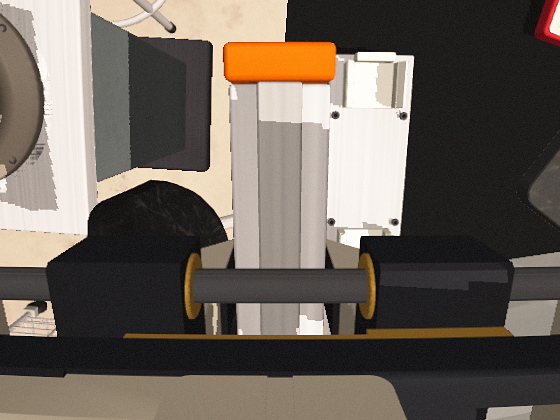

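```bash
python3 -m inch '-10 -25 0 0 0;-10 -25 0 0 0;0 -20 0 0 0;0 0 0 0 0;0 0 0 0 0;0 0 0 0 0'; python3 - <<'E'
from h import *
st();grab("wrist","w6");crop("w6",300,0,460,240,"w6c",2.5);crop("w5",300,0,460,240,"w5c",2.5)
E
```

```text
time: 7.63
tool_pos: [0.3551, -0.1357, 0.4379]
tool_rot: [-2.802, 1.57, 1.981]
contact_force: [-1.2, 0.0, -2.8]
opening: 0.0358
t 7.63 grasp [ 0.355  -0.1355  0.2789] jaw 4.04 tilt [-0.0005  0.0011] F [-1.2  0.  -2.8] op 0.0358
w6c scale 2.5 off 300 0
w5c scale 2.5 off 300 0
```

View pics/w6.png

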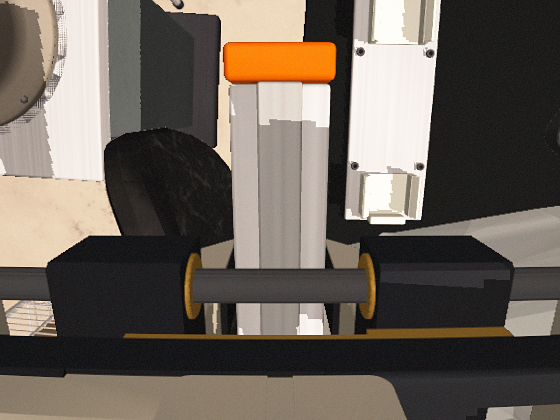

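View pics/w6c.png

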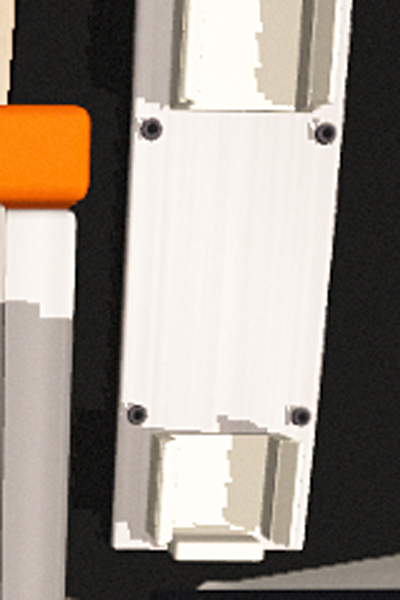

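View pics/w5c.png

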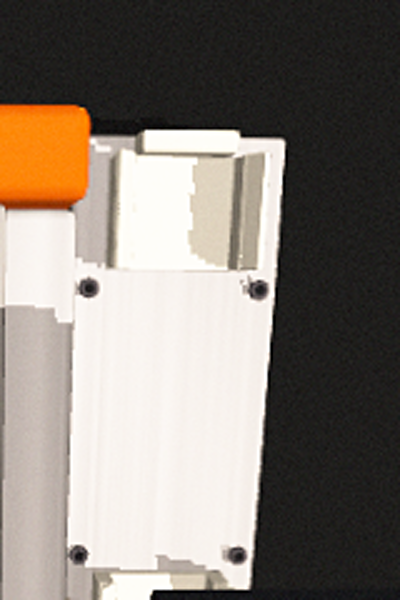

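```bash
python3 - <<'E'
from h import *
C=lambda L:[[300+x/2.5,y/2.5] for x,y in L]
p6=C([(151,128),(325,133),(137,414),(301,416)]);p5=C([(88,288),(258,290),(78,554),(237,555)])
T=tri("w5",p5,"w6",p6);print(T.round(4),T.mean(0).round(4))
for n,p in(("w5",p5),("w6",p6)):
    q=plane(n,p,.008);u=q[0]-q[2]+q[1]-q[3];print(n,q.mean(0).round(4),"yaw",np.degrees(np.arctan2(-u[0],u[1])).round(2))
r=plane("w6",C([(113,548),(302,549)]),.006);t=plane("w5",C([(285,140)]),.006);print(r.round(4),t.round(4),np.linalg.norm(r[0]-r[1]),np.linalg.norm(r[1]-t[0]),"c",(r[0]+t[0])/2)
d=t[0]-r[1];print("yaw",np.degrees(np.arctan2(-d[0],d[1])))
# held guide cap corners in hand frame, table view w4 vs w6
for n,cz,px in(("w4",.036,[[227,43],[339,43]]),("w6",.2789+.0155,[[224,43],[335,43]])):
    print(n,plane(n,px,cz).round(4),plane(n,px,cz).mean(0).round(4))
E
```

```text
[[ 0.4281 -0.0006  0.0107]
 [ 0.5021  0.0041  0.0087]
 [ 0.4364 -0.1199  0.0075]
 [ 0.5099 -0.1151  0.0086]] [ 0.4691 -0.0579  0.0089]
w5 [ 0.4693 -0.0579  0.008 ] yaw 3.65
w6 [ 0.4693 -0.0577  0.008 ] yaw 3.78
[[ 0.4332 -0.1827  0.006 ]
 [ 0.5215 -0.177   0.006 ]] [[0.5062 0.0666 0.006 ]] 0.08849245750103044 0.2440676391649815 c [ 0.46967561 -0.05804642  0.006     ]
yaw 3.5970041577723615
w4 [[0.5475 0.3546 0.036 ]
 [0.5802 0.342  0.036 ]] [0.5639 0.3483 0.036 ]
w6 [[ 0.3307 -0.05    0.2944]
 [ 0.3654 -0.0475  0.2944]] [ 0.348  -0.0488  0.2944]
```

```bash
python3 -m inch '28 25 0 -0.006 0;30 27 0 0 0;28 25 0 0 0;20 18 -15 0 0;6 5 -30 0 0;0 0 -35 0 0;0 0 -30 0 0;0 0 -20 0 0';python3 -m inch '0 0 -15 0 0;0 0 0 0 0;0 0 0 0 0'; python3 - <<'E'
from h import *
g,a=st();print((np.array([.4679,-.0349,.0705])-g)*1000,3.68-a)
E
```

```text
time: 8.35
tool_pos: [0.4662, -0.0347, 0.3052]
tool_rot: [-1.938, 1.567, 2.841]
contact_force: [0.1, 0.3, -3.8]
opening: 0.0354
time: 8.6
tool_pos: [0.467, -0.0356, 0.2929]
tool_rot: [-1.987, 1.569, 2.79]
contact_force: [0.9, -0.4, -2.2]
opening: 0.0357
t 8.6 grasp [ 0.4667 -0.0355  0.1339] jaw 3.75 tilt [-0.0015  0.0006] F [ 0.9 -0.4 -2.2] op 0.0357
[  1.18436085   0.62266709 -63.36343568] -0.06631692726397764
```

```bash
python3 -m inch '0.8 0.5 -15 0 0;0 0 -20 0 0;0 0 -15 0 0;0 0 -7 0 0;0 0 0 0 0;0 0 0 0 0'; python3 - <<'E'
from h import *
g,a=st();print((np.array([.4679,-.0349,.0305])-g)*1000,3.68-a)
grab("wrist","w7");grab("scene","s3");grab("side","d3");crop("s3",290,70,390,145,"s3c");crop("d3",260,80,360,155,"d3c")
E
```

```text
time: 9.1
tool_pos: [0.4682, -0.0359, 0.2371]
tool_rot: [1.294, 1.569, -0.213]
contact_force: [0.5, -0.2, -3.6]
opening: 0.0357
t 9.1 grasp [ 0.4685 -0.036   0.0781] jaw 3.69 tilt [ 0.0016 -0.0003] F [ 0.5 -0.2 -3.6] op 0.0357
[ -0.58380484   1.09317746 -47.60698652] -0.005018144711160577
s3c scale 8.0 off 290 70
d3c scale 8.0 off 260 80
```

View pics/w7.png

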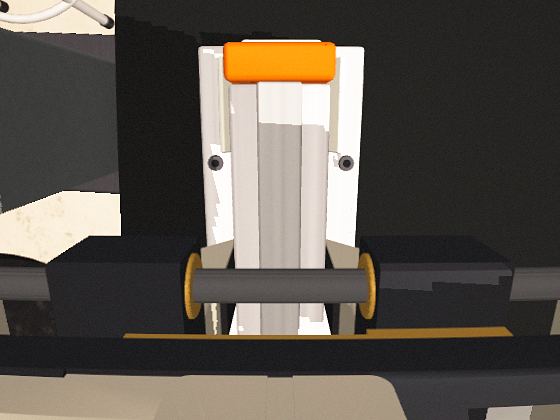

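View pics/s3c.png

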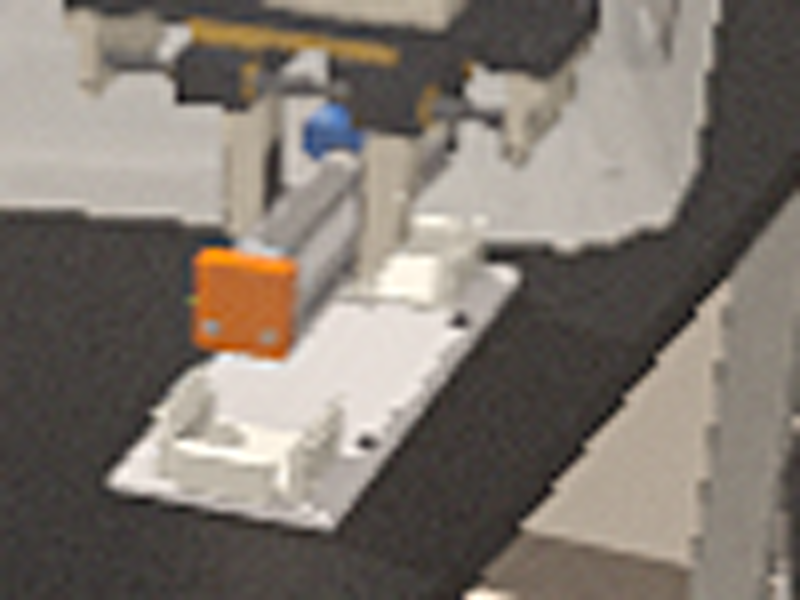

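View pics/d3c.png

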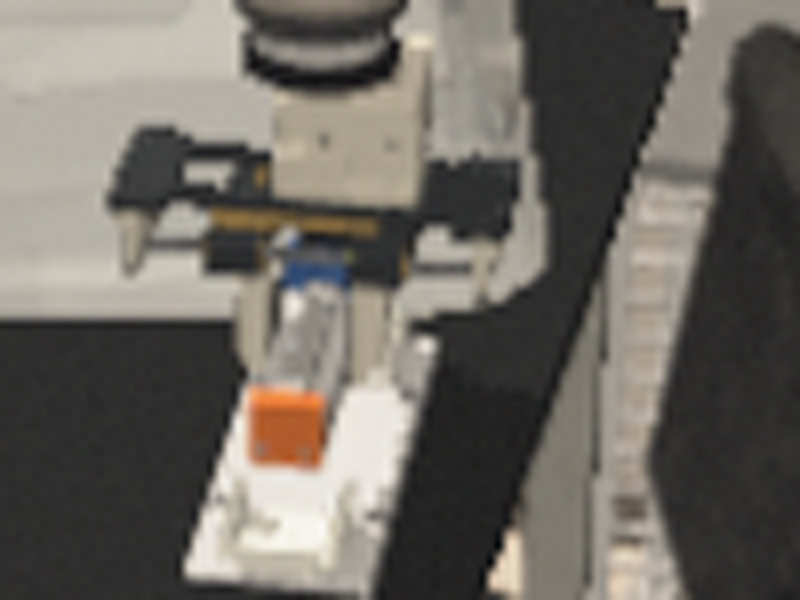

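```bash
python3 -m inch '0 1 -10 0 0;0 0 -12 0 0;0 0 -10 0 0;0 0 -5 0 0;0 0 -2 0 0;0 0 0 0 0;0 0 0 0 0'; python3 - <<'E'
from h import *
g,a=st();print((np.array([.4679,-.0349,.0305])-g)*1000,3.68-a)
grab("wrist","w8");grab("scene","s4");crop("s4",290,70,390,145,"s4c")
E
```

```text
time: 9.83
tool_pos: [0.468, -0.0351, 0.1977]
tool_rot: [1.293, 1.57, -0.214]
contact_force: [-0.3, 0.4, -3.7]
opening: 0.0355
t 9.83 grasp [ 0.4681 -0.0351  0.0387] jaw 3.67 tilt [ 0.001  -0.0002] F [-0.3  0.4 -3.7] op 0.0355
[-0.23737944  0.24625053 -8.16851098] 0.013695563172733571
s4c scale 8.0 off 290 70
```

View pics/w8.png

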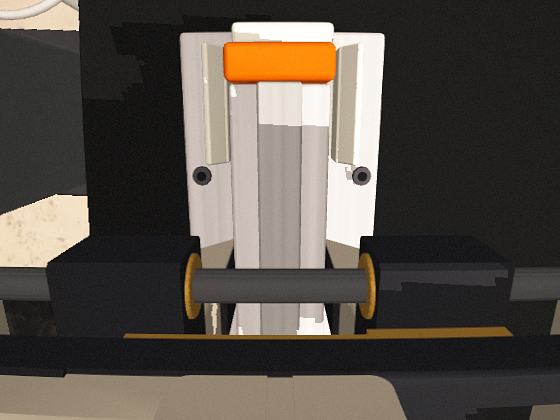

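View pics/s4c.png

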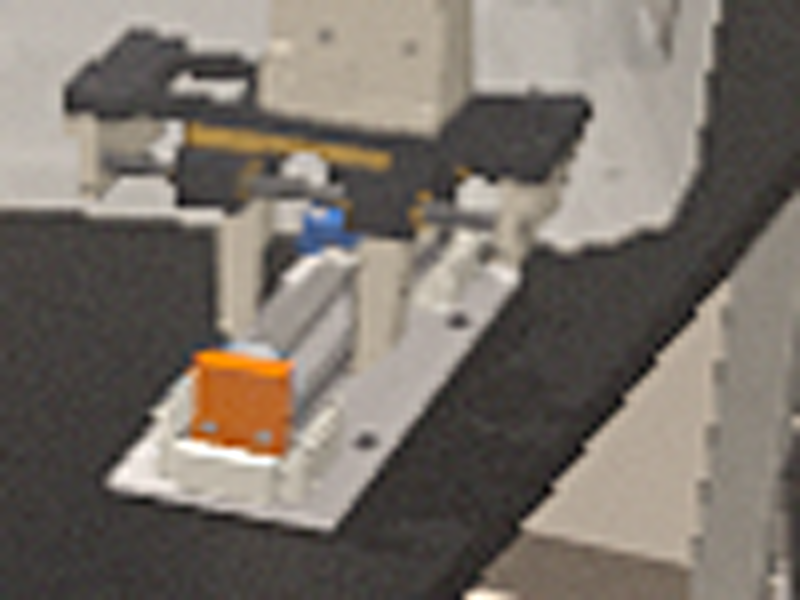

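```bash
python3 -m inch '0 0 -2 0 0;0 0 -2 0 0;0 0 -1 0 0;0 0 -1 0 0;0 0 -0.5 0 0;0 0 0 0 0;0 0 0 0 0'; python3 -m inch '0 0 -0.5 0 0;0 0 0 0 0;0 0 0 0 0'; python3 - <<'E'
from h import *
st()
E
```

```text
time: 10.52
tool_pos: [0.4677, -0.0351, 0.1906]
tool_rot: [-1.767, 1.571, 3.009]
contact_force: [0.4, -0.3, -2.8]
opening: 0.0358
time: 10.77
tool_pos: [0.4677, -0.035, 0.1901]
tool_rot: [1.459, 1.571, -0.048]
contact_force: [1.3, -0.1, -4.0]
opening: 0.0357
t 10.77 grasp [ 0.4677 -0.035   0.0311] jaw 3.67 tilt [ 0.0001 -0.    ] F [ 1.3 -0.1 -4. ] op 0.0357
```

```bash
python3 -m inch '0 0 -0.5 0 0;0 0 0 0 0;0 0 -0.4 0 0;0 0 0 0 0;0 0 0 0 0';python3 -m inch '0 0 -0.3 0 0;0 0 0 0 0;0 0 -0.3 0 0;0 0 0 0 0;0 0 0 0 0'
```

```text
time: 11.18
tool_pos: [0.4677, -0.035, 0.1895]
tool_rot: [1.226, 1.57, -0.281]
contact_force: [-0.8, 0.4, 2.1]
opening: 0.0356
time: 11.6
tool_pos: [0.4677, -0.035, 0.1895]
tool_rot: [1.265, 1.57, -0.242]
contact_force: [-3.4, 1.1, 10.9]
opening: 0.0356
```

```bash
python3 -m inch '0 0 0.4 0 0;0 0 0 0 0.5;0 0 0 0 0.6;0 0 0 0 0.7;0 0 0 0 0.8;0 0 0 0 0.9;0 0 0 0 1;0 0 0 0 1' 30;python3 -m inch '0 0 0 0 1;0 0 0 0 1;0 0 5 0 1;0 0 10 0 1;0 0 20 0 1;0 0 35 0 1;0 0 35 0 1;0 0 0 0 1'; python3 - <<'E'
from h import *
st()
E
```

```text
time: 12.27
tool_pos: [0.4677, -0.035, 0.1889]
tool_rot: [-2.508, 1.571, 2.268]
contact_force: [-0.6, -0.6, 0.5]
opening: 0.0781
time: 12.93
tool_pos: [0.4693, -0.0353, 0.3]
tool_rot: [1.273, 1.56, -0.234]
contact_force: [1.4, -1.0, 0.3]
opening: 0.0918
t 12.93 grasp [ 0.471  -0.0357  0.141 ] jaw 3.68 tilt [ 0.0107 -0.0026] F [ 1.4 -1.   0.3] op 0.0918
```

```bash
python3 -m inch '0 -5 40 0 1;0 -10 40 0 1;0 -20 40 0 1;0 -25 25 0 1;0 -25 0 0 1;0 0 0 0 1;0 0 0 0 1'; python3 - <<'E'
from h import *
st();grab("wrist","w9")
E
python3 -m inch '0 -25 0 0 1;0 -25 0 0 1;0 -15 0 0 1;0 0 0 0 1;0 0 0 0 1';python3 - <<'E'
from h import *
st();grab("wrist","w10")
crop("w9",200,0,360,240,"w9c",2.5);crop("w10",200,0,360,240,"w10c",2.5)
E
```

```text
time: 13.52
tool_pos: [0.4674, -0.1194, 0.4362]
tool_rot: [3.003, 1.571, 1.494]
contact_force: [0.7, 0.1, 0.3]
opening: 0.0918
t 13.52 grasp [ 0.4674 -0.1194  0.2772] jaw 3.54 tilt [0.     0.0002] F [0.7 0.1 0.3] op 0.0918
time: 13.98
tool_pos: [0.4677, -0.1831, 0.4354]
tool_rot: [-2.431, 1.569, 2.345]
contact_force: [0.5, -0.4, 0.3]
opening: 0.0921
t 13.98 grasp [ 0.4675 -0.1828  0.2764] jaw 3.65 tilt [-0.0016  0.0016] F [ 0.5 -0.4  0.3] op 0.0921
w9c scale 2.5 off 200 0
w10c scale 2.5 off 200 0
```

View pics/w9c.png

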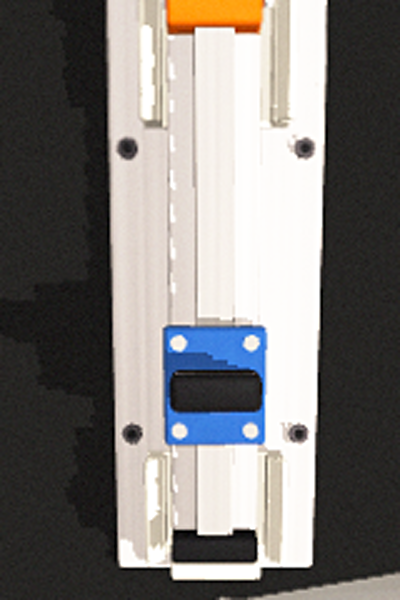

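View pics/w10c.png

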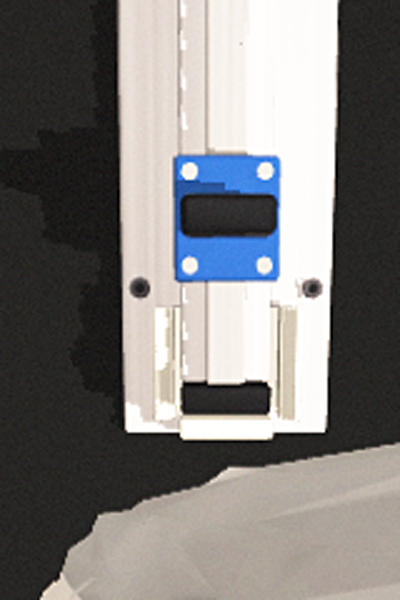

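View pics/w10.png

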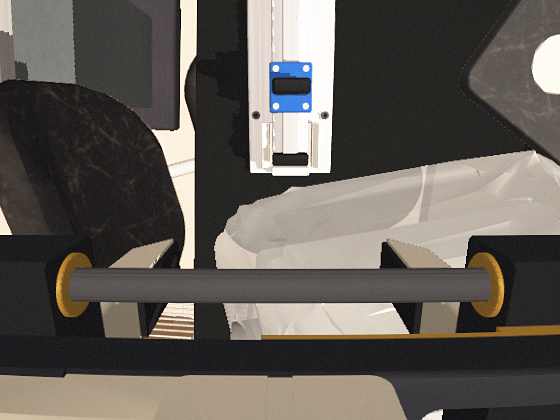

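```bash
python3 - <<'E'
from h import *
C=lambda L:[[200+x/2.5,y/2.5] for x,y in L]
a=C([(178,344),(251,343),(180,431),(250,431)]);b=C([(189,171),(264,171),(190,265),(263,265)])
T=tri("w9",a,"w10",b);m=T.mean(0);u=T[0]-T[2]+T[1]-T[3];print(T.round(4),m.round(4),"yaw",np.degrees(np.arctan2(-u[0],u[1])))
# handle top, expect z .078: near (bottom) outline edge? handle front-top corners
h9=C([(170,370),(264,372),(170,411),(262,411)]);h10=C([(181,196),(277,196),(181,236),(277,236)])
H=tri("w9",h9,"w10",h10);print("handle",H.round(4),H.mean(0).round(4))
th=np.radians(3.68);d=m[:2]-[.4694,-.0579];print("in cradle x,y",d@[np.cos(th),np.sin(th)],d@[-np.sin(th),np.cos(th)])
# cap ends
oo=plane("w9",C([(165,30),(263,32)]),.046);bb=plane("w10",C([(183,415),(269,415)]),.046)
print("black outer?",bb.mean(0).round(4),"orange inner",oo.mean(0).round(4))
for q in(oo.mean(0),bb.mean(0)):
    d=q[:2]-[.4694,-.0579];print(d@[np.cos(th),np.sin(th)],d@[-np.sin(th),np.cos(th)])
E
```

```text
[[ 0.4556 -0.0769  0.0564]
 [ 0.4834 -0.0749  0.0545]
 [ 0.4582 -0.1105  0.0558]
 [ 0.4855 -0.1087  0.0561]] [ 0.4707 -0.0927  0.0557] yaw 3.9977506911115976
handle [[ 0.4533 -0.0864  0.0623]
 [ 0.4882 -0.0845  0.0666]
 [ 0.4544 -0.1009  0.0704]
 [ 0.4886 -0.0987  0.0709]] [ 0.4711 -0.0926  0.0676]
in cradle x,y -0.0009595453141302072 -0.034830857486465666
black outer? [ 0.4759 -0.1674  0.046 ] orange inner [0.4621 0.0377 0.046 ]
-0.0011929103339211075 0.09589876919102856
-0.0005586032578320362 -0.10970093515919506
```

```bash
python3 -m inch '1 30 0 0 1;1 30 0 0 1;1 25 0 0 1;0 5 -25 0 1;0 0 -35 0 1;0 0 -30 0 1;0 0 -15 0 1;0 0 0 0 1'; python3 -m inch '0 0 -20 0 1;0 0 -20 0 1;0 0 -10 0 1;0 0 0 0 1;0 0 0 0 1'; python3 - <<'E'
from h import *
g,a=st();print((np.array([.4708,-.0927,.0765])-g)*1000)
E
```

```text
time: 14.7
tool_pos: [0.4695, -0.0918, 0.328]
tool_rot: [-2.036, 1.563, 2.742]
contact_force: [0.1, 0.3, 0.3]
opening: 0.0917
time: 15.12
tool_pos: [0.471, -0.0931, 0.2821]
tool_rot: [1.561, 1.57, 0.055]
contact_force: [-0.1, -0.5, 0.3]
opening: 0.0917
t 15.12 grasp [ 0.4711 -0.0931  0.1231] jaw 3.71 tilt [0.0006 0.    ] F [-0.1 -0.5  0.3] op 0.0917
[ -0.29733103   0.41113633 -46.61319929]
```

```bash
python3 -m inch '0 0.4 -12 0 1;0 0 -12 0 1;0 0 -8 0 1;0 0 -5 0 1;0 0 -3 0 1;0 0 0 0 1;0 0 0 0 1'; python3 - <<'E'
from h import *
g,a=st();print((np.array([.4708,-.0927,.0765])-g)*1000)
E
```

```text
time: 15.7
tool_pos: [0.4709, -0.0933, 0.2417]
tool_rot: [1.198, 1.57, -0.309]
contact_force: [-0.2, -0.1, -0.2]
opening: 0.0918
t 15.7 grasp [ 0.471  -0.0933  0.0827] jaw 3.67 tilt [ 0.0007 -0.0002] F [-0.2 -0.1 -0.2] op 0.0918
[-0.21558622  0.64089596 -6.22289112]
```

```bash
python3 -m inch '0 0.5 -3 0 1;0 0 -2.5 0 1;0 0 0 0 0.4;0 0 0 0 0.3;0 0 0 0 0.3;0 0 0 0 0.3;0 0 0 0 0.3;0 0 0 0 0.3' 25; python3 -m inch '0 0 0 0 0;0 0 0 0 0;0 0 0 0 0;0 0 0 0 0;0 0 0 0 0;0 0 0 0 0;0 0 0 0 0;0 0 0 0 0' 25; python3 - <<'E'
from h import *
st();grab("scene","s5");crop("s5",290,70,390,145,"s5c")
E
```

```text
time: 16.37
tool_pos: [0.4707, -0.0928, 0.2358]
tool_rot: [1.278, 1.571, -0.229]
contact_force: [1.0, -0.4, -0.7]
opening: 0.0567
time: 17.03
tool_pos: [0.4708, -0.0928, 0.2358]
tool_rot: [1.206, 1.57, -0.301]
contact_force: [2.0, 0.3, -0.8]
opening: 0.0336
t 17.03 grasp [ 0.4709 -0.0928  0.0768] jaw 3.67 tilt [ 0.0005 -0.0001] F [ 2.   0.3 -0.8] op 0.0336
s5c scale 8.0 off 290 70
```

View pics/s5c.png

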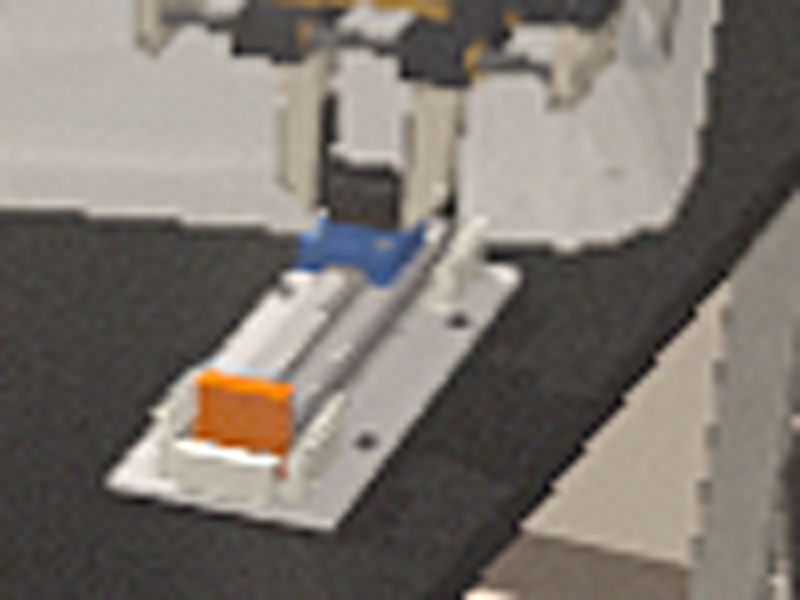

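```bash
A='-0.16 2.5 0 0 0'; python3 -m inch '-0.06 1 0 0 0;-0.16 2.5 0 0 0;-0.16 2.5 0 0 0;-0.16 2.5 0 0 0;-0.16 2.5 0 0 0;-0.16 2.5 0 0 0;-0.16 2.5 0 0 0;-0.16 2.5 0 0 0'; python3 - <<'E'
from h import *
st()
E
```

```text
time: 17.75
tool_pos: [0.4695, -0.074, 0.2358]
tool_rot: [-1.286, 1.571, -2.792]
contact_force: [-0.7, -2.0, 0.1]
opening: 0.0339
t 17.75 grasp [ 0.4695 -0.074   0.0768] jaw 3.67 tilt [-0. -0.] F [-0.7 -2.   0.1] op 0.0339
```

Moving with about 2 N of drag, as expected.

```bash
python3 -m inch '-0.16 2.5 0 0 0;-0.16 2.5 0 0 0;-0.16 2.5 0 0 0;-0.16 2.5 0 0 0;-0.16 2.5 0 0 0;-0.16 2.5 0 0 0;-0.16 2.5 0 0 0;-0.16 2.5 0 0 0';python3 -m inch '-0.16 2.5 0 0 0;-0.16 2.5 0 0 0;-0.16 2.5 0 0 0;-0.16 2.5 0 0 0;-0.16 2.5 0 0 0;-0.16 2.5 0 0 0;-0.16 2.5 0 0 0;-0.16 2.5 0 0 0';python3 -m inch '-0.16 2.5 0 0 0;-0.16 2.5 0 0 0;-0.16 2.5 0 0 0;-0.16 2.5 0 0 0;-0.16 2.5 0 0 0;-0.16 2.5 0 0 0;-0.16 2.5 0 0 0;-0.16 2.5 0 0 0'; python3 - <<'E'
from h import *
st()
E
```

```text
time: 18.42
tool_pos: [0.4682, -0.054, 0.2358]
tool_rot: [-1.658, 1.571, 3.118]
contact_force: [0.3, -2.2, 1.5]
opening: 0.0338
time: 19.08
tool_pos: [0.4669, -0.034, 0.2358]
tool_rot: [-1.796, 1.571, 2.981]
contact_force: [-1.1, -2.0, 2.6]
opening: 0.0338
time: 19.75
tool_pos: [0.4656, -0.014, 0.2357]
tool_rot: [-1.747, 1.571, 3.029]
contact_force: [-1.3, -2.9, 2.6]
opening: 0.0337
t 19.75 grasp [ 0.4656 -0.014   0.0767] jaw 3.67 tilt [-0.0002  0.    ] F [-1.3 -2.9  2.6] op 0.0337
```

```bash
python3 -m inch '-0.16 2.5 0 0 0;-0.16 2.5 0 0 0;-0.16 2.5 0 0 0;-0.16 2.5 0 0 0;-0.16 2.5 0 0 0;-0.16 2.5 0 0 0;-0.16 2.5 0 0 0;-0.16 2.5 0 0 0';python3 -m inch '-0.1 1.5 0 0 0;-0.1 1.5 0 0 0;-0.1 1.5 0 0 0;-0.1 1.5 0 0 0;-0.06 1 0 0 0;-0.06 1 0 0 0'; python3 -m inch '-0.06 1 0 0 0;-0.06 1 0 0 0;0 0 0 0 0'; python3 - <<'E'
from h import *
st()
E
```

```text
time: 20.42
tool_pos: [0.4643, 0.006, 0.2357]
tool_rot: [-1.76, 1.571, 3.017]
contact_force: [-2.6, -1.7, 2.3]
opening: 0.0337
time: 20.92
tool_pos: [0.4638, 0.0138, 0.2357]
tool_rot: [-1.742, 1.571, 3.034]
contact_force: [-3.0, -1.9, 2.3]
opening: 0.0335
time: 21.17
tool_pos: [0.4637, 0.0159, 0.2357]
tool_rot: [-2.29, 1.571, 2.486]
contact_force: [-2.7, -0.7, 2.7]
opening: 0.0337
t 21.17 grasp [0.4636 0.0159 0.0767] jaw 3.67 tilt [-0.0002  0.0002] F [-2.7 -0.7  2.7] op 0.0337
```

```bash
python3 -m inch '-0.06 1 0 0 0;-0.06 1 0 0 0;-0.03 0.5 0 0 0;0 0 0 0 0'; python3 -m inch '-0.06 1 0 0 0;-0.03 0.5 0 0 0;0 0 0 0 0'; python3 - <<'E'
from h import *
st()
E
```

```text
time: 21.5
tool_pos: [0.4636, 0.0183, 0.2357]
tool_rot: [2.142, 1.571, 0.635]
contact_force: [-2.2, -1.5, 1.9]
opening: 0.0339
time: 21.75
tool_pos: [0.4636, 0.0198, 0.2358]
tool_rot: [1.84, 1.571, 0.334]
contact_force: [-2.4, -1.9, 2.2]
opening: 0.0335
t 21.75 grasp [0.4636 0.0198 0.0768] jaw 3.67 tilt [0.0002 0.0001] F [-2.4 -1.9  2.2] op 0.0335
```

```bash
python3 -m inch '-0.06 1 0 0 0;-0.03 0.5 0 0 0;0 0 0 0 0'; python3 -m inch '-0.06 1 0 0 0;-0.03 0.5 0 0 0;0 0 0 0 0'; python3 - <<'E'
from h import *
st();grab("wrist","w11")
E
```

```text
time: 22.0
tool_pos: [0.4635, 0.0209, 0.2358]
tool_rot: [0.177, 1.57, -1.329]
contact_force: [-2.5, -5.1, 1.5]
opening: 0.0335
time: 22.25
tool_pos: [0.4635, 0.0217, 0.2359]
tool_rot: [0.079, 1.568, -1.427]
contact_force: [-3.0, -11.1, 2.5]
opening: 0.0335
t 22.25 grasp [0.4635 0.0213 0.0769] jaw 3.73 tilt [ 0.0004 -0.0027] F [ -3.  -11.1   2.5] op 0.0335
```

View pics/w11.png

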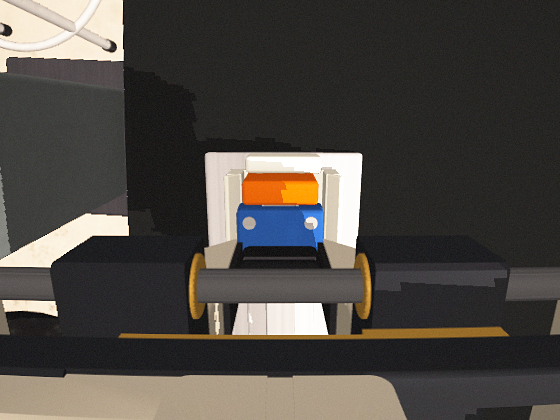

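```bash
python3 -m inch '0.06 -1 0 0 0;0.16 -2.5 0 0 0;0.16 -2.5 0 0 0;0.16 -2.5 0 0 0;0.16 -2.5 0 0 0;0.16 -2.5 0 0 0;0.16 -2.5 0 0 0;0.16 -2.5 0 0 0';python3 -m inch '0.16 -2.5 0 0 0;0.16 -2.5 0 0 0;0.16 -2.5 0 0 0;0.16 -2.5 0 0 0;0.16 -2.5 0 0 0;0.16 -2.5 0 0 0;0.16 -2.5 0 0 0;0.16 -2.5 0 0 0';python3 -m inch '0.16 -2.5 0 0 0;0.16 -2.5 0 0 0;0.16 -2.5 0 0 0;0.16 -2.5 0 0 0;0.16 -2.5 0 0 0;0.16 -2.5 0 0 0;0.16 -2.5 0 0 0;0.16 -2.5 0 0 0';python3 - <<'E'
from h import *
st()
E
```

```text
time: 22.97
tool_pos: [0.4647, 0.004, 0.2358]
tool_rot: [1.549, 1.57, 0.042]
contact_force: [-0.4, 2.6, 0.5]
opening: 0.0339
time: 23.63
tool_pos: [0.4659, -0.016, 0.2358]
tool_rot: [1.347, 1.571, -0.16]
contact_force: [0.7, 2.0, 0.2]
opening: 0.034
time: 24.3
tool_pos: [0.4671, -0.036, 0.2358]
tool_rot: [1.347, 1.571, -0.16]
contact_force: [1.6, 2.6, 0.8]
opening: 0.0342
t 24.3 grasp [ 0.4672 -0.036   0.0768] jaw 3.67 tilt [ 0.0002 -0.    ] F [1.6 2.6 0.8] op 0.0342
```

```bash
python3 -m inch '0.16 -2.5 0 0 0;0.16 -2.5 0 0 0;0.16 -2.5 0 0 0;0.16 -2.5 0 0 0;0.16 -2.5 0 0 0;0.16 -2.5 0 0 0;0.16 -2.5 0 0 0;0.16 -2.5 0 0 0';python3 -m inch '0.16 -2.5 0 0 0;0.16 -2.5 0 0 0;0.16 -2.5 0 0 0;0.16 -2.5 0 0 0;0.16 -2.5 0 0 0;0.16 -2.5 0 0 0;0.16 -2.5 0 0 0;0.16 -2.5 0 0 0';python3 -m inch '0.16 -2.5 0 0 0;0.16 -2.5 0 0 0;0.16 -2.5 0 0 0;0.16 -2.5 0 0 0;0.16 -2.5 0 0 0;0.16 -2.5 0 0 0;0.16 -2.5 0 0 0;0.16 -2.5 0 0 0';python3 -m inch '0.16 -2.5 0 0 0;0.16 -2.5 0 0 0;0.16 -2.5 0 0 0;0.16 -2.5 0 0 0;0.16 -2.5 0 0 0;0.16 -2.5 0 0 0;0.16 -2.5 0 0 0;0 0 0 0 0';python3 - <<'E'
from h import *
st()
E
```

```text
time: 24.97
tool_pos: [0.4684, -0.056, 0.2358]
tool_rot: [1.417, 1.571, -0.09]
contact_force: [2.6, 3.2, 0.9]
opening: 0.0341
time: 25.63
tool_pos: [0.4697, -0.076, 0.2358]
tool_rot: [1.237, 1.571, -0.27]
contact_force: [1.1, 2.5, 1.6]
opening: 0.0337
time: 26.3
tool_pos: [0.471, -0.096, 0.2358]
tool_rot: [1.304, 1.571, -0.203]
contact_force: [2.4, 2.1, 0.7]
opening: 0.0339
time: 26.97
tool_pos: [0.4721, -0.1138, 0.2358]
tool_rot: [0.492, 1.57, -1.015]
contact_force: [1.7, 0.1, 1.1]
opening: 0.0339
t 26.97 grasp [ 0.4722 -0.1139  0.0768] jaw 3.66 tilt [ 0.0003 -0.0004] F [1.7 0.1 1.1] op 0.0339
```

```bash
python3 -m inch '0.1 -1.5 0 0 0;0.1 -1.5 0 0 0;0.1 -1.5 0 0 0;0.1 -1.5 0 0 0;0.1 -1.5 0 0 0;0.1 -1.5 0 0 0;0.1 -1.5 0 0 0;0.06 -1 0 0 0';python3 -m inch '0.06 -1 0 0 0;0.06 -1 0 0 0;0.06 -1 0 0 0;0 0 0 0 0';python3 -m inch '0.06 -1 0 0 0;0.06 -1 0 0 0;0 0 0 0 0'
```

```text
time: 27.63
tool_pos: [0.4728, -0.1249, 0.2358]
tool_rot: [1.11, 1.571, -0.397]
contact_force: [2.0, 2.4, 2.0]
opening: 0.0337
time: 27.97
tool_pos: [0.473, -0.128, 0.2358]
tool_rot: [0.826, 1.57, -0.681]
contact_force: [2.3, 0.9, 2.2]
opening: 0.0338
time: 28.22
tool_pos: [0.4731, -0.1299, 0.2358]
tool_rot: [0.939, 1.571, -0.567]
contact_force: [1.9, 0.4, 3.6]
opening: 0.0338
```

```bash
python3 -m inch '0.06 -1 0 0 0;0.06 -1 0 0 0;0.03 -0.5 0 0 0;0 0 0 0 0';python3 -m inch '0.06 -1 0 0 0;0.06 -1 0 0 0;0 0 0 0 0';python3 -m inch '0.06 -1 0 0 0;0.03 -0.5 0 0 0;0 0 0 0 0'
```

```text
time: 28.55
tool_pos: [0.4733, -0.1324, 0.2358]
tool_rot: [0.878, 1.571, -0.628]
contact_force: [2.5, 0.5, 2.4]
opening: 0.0338
time: 28.8
tool_pos: [0.4734, -0.1344, 0.2358]
tool_rot: [0.713, 1.571, -0.794]
contact_force: [2.4, 2.2, 1.6]
opening: 0.0334
time: 29.05
tool_pos: [0.4732, -0.1356, 0.2357]
tool_rot: [-2.319, 1.57, 2.457]
contact_force: [0.6, 4.7, 4.9]
opening: 0.0335
```

```bash
python3 -m inch '0.06 -1 0 0 0;0 0 0 0 0';python3 -m inch '0.06 -1 0 0 0;0 0 0 0 0;0 0 0 0 0'; python3 - <<'E'
from h import *
st();grab("scene","s6");crop("s6",290,70,390,145,"s6c");grab("wrist","w12")
E
```

```text
time: 29.22
tool_pos: [0.4732, -0.1366, 0.2357]
tool_rot: [-2.177, 1.57, 2.599]
contact_force: [0.6, 3.7, 5.5]
opening: 0.0337
time: 29.47
tool_pos: [0.4732, -0.1374, 0.2357]
tool_rot: [-2.293, 1.569, 2.483]
contact_force: [-0.5, 4.6, 6.1]
opening: 0.0336
t 29.47 grasp [ 0.473  -0.1373  0.0767] jaw 3.67 tilt [-0.0012  0.001 ] F [-0.5  4.6  6.1] op 0.0336
s6c scale 8.0 off 290 70
```

View pics/s6c.png

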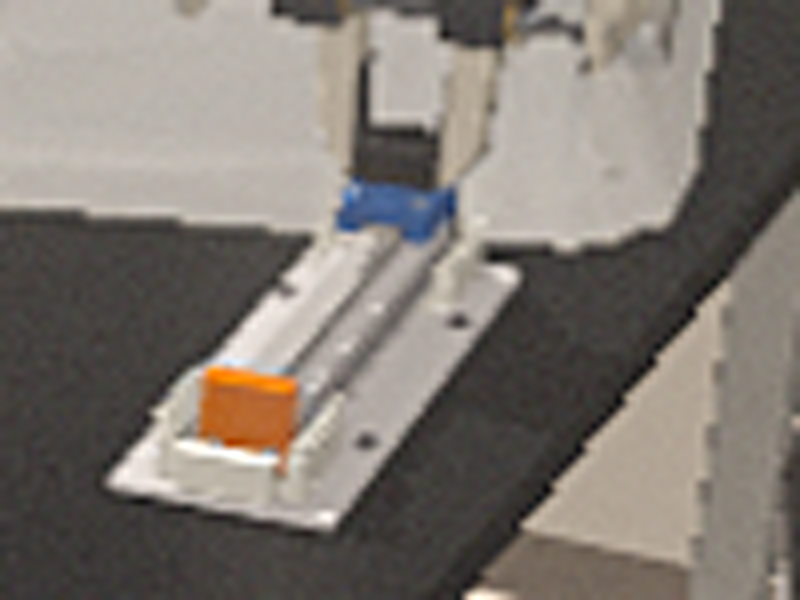

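View pics/w12.png

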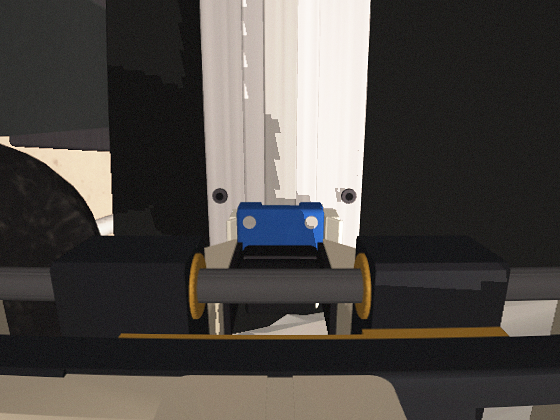

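```bash
python3 - <<'E'
from h import *
grab("side","d6");crop("d6",250,60,370,150,"d6c")
E
```

```text
d6c scale 6.666666666666667 off 250 60
```

View pics/d6c.png

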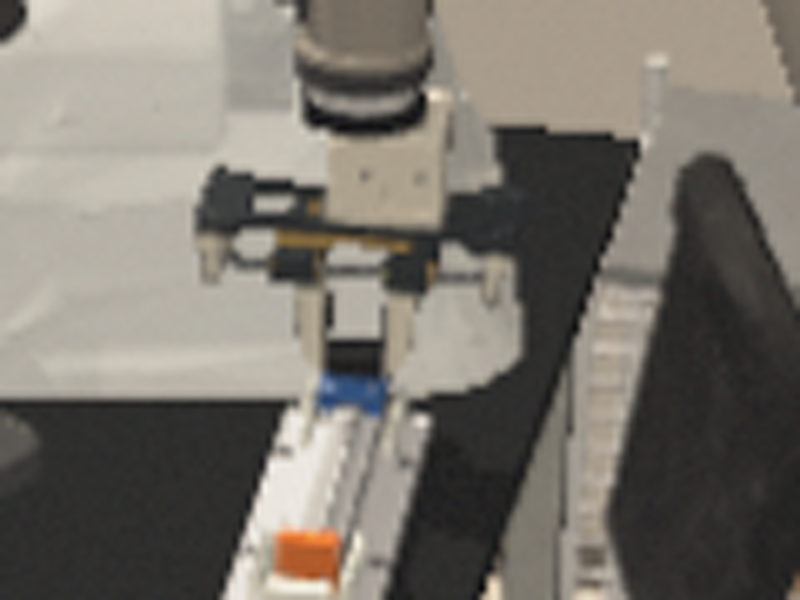

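```bash
python3 -m inch '0.06 -1 0 0 0;0.03 -0.5 0 0 0;0 0 0 0 0;0 0 0 0 0'; python3 - <<'E'
from h import *
st()
E
```

```text
time: 29.95
tool_pos: [0.4733, -0.138, 0.2358]
tool_rot: [-2.711, 1.568, 2.065]
contact_force: [0.3, 11.6, 7.9]
opening: 0.0334
t 29.95 grasp [ 0.473  -0.1376  0.0768] jaw 3.66 tilt [-0.0015  0.0029] F [ 0.3 11.6  7.9] op 0.0334
```

```bash
python3 -m inch '-0.05 0.8 0 0 0;0 0 0 0 0;0 0 0 0 0'; python3 -m inch '0 0 0 0 0.5;0 0 0 0 0.6;0 0 0 0 0.7;0 0 0 0 0.8;0 0 0 0 0.9;0 0 0 0 0.9;0 0 0 0 0.9;0 0 0 0 0.9' 10; python3 - <<'E'
from h import *
st()
E
```

```text
time: 30.2
tool_pos: [0.4733, -0.1377, 0.2357]
tool_rot: [-2.556, 1.569, 2.22]
contact_force: [0.4, 8.2, 6.3]
opening: 0.0336
time: 30.87
tool_pos: [0.4736, -0.1385, 0.2357]
tool_rot: [0.576, 1.571, -0.931]
contact_force: [-0.1, -0.5, 1.2]
opening: 0.0805
t 30.87 grasp [ 0.4736 -0.1385  0.0767] jaw 3.67 tilt [ 0. -0.] F [-0.1 -0.5  1.2] op 0.0805
```

Released; rising straight up, then looking.

```bash
python3 -m inch '0 0 5 0 0.9;0 0 15 0 0.9;0 0 25 0 0.9;0 0 35 0 0.9;0 0 35 0 0.9;0 0 35 0 0.9;0 0 35 0 0.9;0 0 30 0 0.9'; python3 -m inch '0 0 0 0 1;0 -20 0 0 1;0 -20 0 0 1;0 -5 0 0 1;0 0 0 0 1;0 0 0 0 1';  python3 - <<'E'
from h import *
st();grab("wrist","w13");grab("scene","s7");crop("w13",180,0,380,240,"w13c",2.5);crop("s7",200,60,400,210,"s7c")
E
```

```text
time: 31.53
tool_pos: [0.4732, -0.1382, 0.4539]
tool_rot: [1.074, 1.568, -0.432]
contact_force: [1.3, 0.1, 0.9]
opening: 0.083
time: 32.03
tool_pos: [0.4735, -0.1833, 0.4505]
tool_rot: [-2.612, 1.57, 2.163]
contact_force: [0.1, 0.1, 0.5]
opening: 0.0919
t 32.03 grasp [ 0.4734 -0.1831  0.2915] jaw 3.62 tilt [-0.0006  0.0009] F [0.1 0.1 0.5] op 0.0919
w13c scale 2.5 off 180 0
s7c scale 4.0 off 200 60
```

View pics/w13c.png

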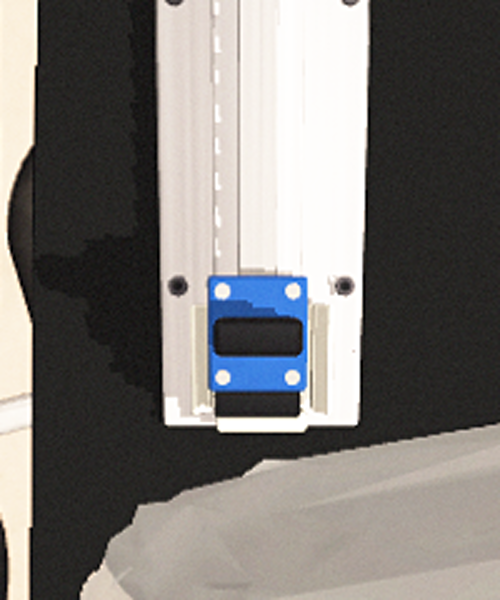

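View pics/s7c.png

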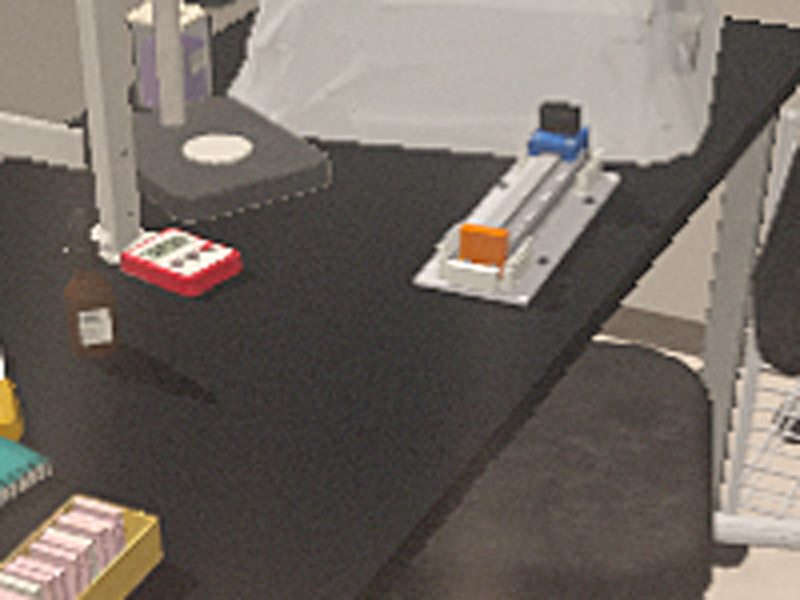

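```bash
python3 -m inch '0 20 0 0 1;0 20 0 0 1;0 20 0 0 1;0 0 0 0 1;0 0 0 0 1'; python3 - <<'E'
from h import *
st();grab("wrist","w14");crop("w14",180,0,380,240,"w14c",2.5)
C=lambda L:[[180+x/2.5,y/2.5] for x,y in L]
th=np.radians(3.68)
def loc(q):
    d=q[:,:2]-[.4694,-.0579];return np.c_[d@[np.cos(th),np.sin(th)],d@[-np.sin(th),np.cos(th)]].round(4)
print("screws",loc(plane("w13",C([(222,290),(293,290),(222,377),(292,377)]),.0547)),"carr edge bottom",loc(plane("w13",C([(210,390),(306,390)]),.054)))
print("black cap/endstop edge",loc(plane("w13",C([(216,416),(300,416)]),.046)))
E
```

```text
time: 32.55
tool_pos: [0.4736, -0.1223, 0.451]
tool_rot: [0.852, 1.57, -0.653]
contact_force: [0.6, 0.1, 0.9]
opening: 0.0918
t 32.55 grasp [ 0.4737 -0.1223  0.292 ] jaw 3.82 tilt [ 0.0003 -0.0002] F [0.6 0.1 0.9] op 0.0918
w14c scale 2.5 off 180 0
screws [[-0.0159 -0.0618]
 [ 0.0121 -0.0618]
 [-0.0161 -0.0961]
 [ 0.0121 -0.0961]] carr edge bottom [[-0.021  -0.1014]
 [ 0.0178 -0.1014]]
black cap/endstop edge [[-0.019  -0.1131]
 [ 0.016  -0.113 ]]
```

View pics/w14c.png

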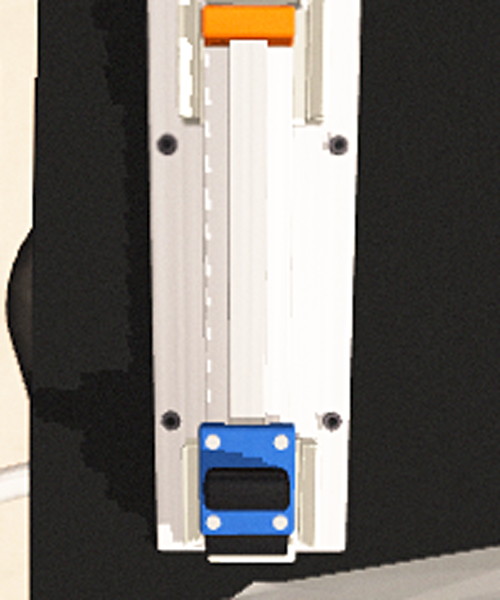

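```bash
python3 - <<'E'
from cell import workorder
print(workorder.hand_in())
E
```

```text
the job is handed in; nothing more can be done
None
```

I laid the guide in the cradle and stroked the carriage to the orange stop, then back to the black stop, where it stays. The job was handed in at about 32.6 s of the 64 s allowed.

- **Placing:** I gripped the rail about 22 mm to the orange side of its middle. I lowered it between the saddle walls until it touched the pads; the highest push on the tool was about 11 N. Then I let go.
- **Stroke:** I took the carriage by its black handle and moved it at about 30 mm/s, slower near the stops. Drag was mostly 2 to 3 N and I felt no sticky spots. At each stop the force rose to about 11 N. The guide slid through its end play in the cradle, so it now rests against the black-end stop.
- **Last checks:**
  - In the wrist pictures the carriage middle is 79 mm from the cradle centre, which puts it within about 1 mm of the black stop.
  - The guide lies straight between the saddle walls.
  - The scene picture shows the bottle, timer and tray where they were.
  - The gripper was clear of everything.
- **Disagreements:**
  - Before placing, the picture and the computed sideways position differed by about 1.6 mm. That is within the 4 mm play, so I did not correct it.
  - An upward force of about 6 to 8 N appeared at the black stop. I did not find its cause, and it went away when I let go.

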